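Reach a gate remote out from under the monitor riser

TASK

The gate remote has slid under the low clear riser and is wedged beneath its sprung yellow cable bar. Pick up the orange reacher by its handle, feed its open jaws under the riser around the remote without knocking the riser, squeeze the red trigger just firmly enough to pull the remote free without cracking its case, and slide it onto the middle of the green card. Then open the jaws, draw the reacher back well clear of the remote, and lay it down on the desk; do not touch the remote with the robot and do not disturb the other things on the desk.

Things in the scene. Friction and masses are not known exactly. Their poses are not given: they have to be found in the camera images.
- reacher: Pick-up reacher lying flat, 300 mm long, 78 wide, 50 high, about 185 g, balanced near its handle. Origin: on its underside below the handle's middle; x points along it to the jaws, y across, z up. A black tail, 26 mm high and under 60 wide, ends at x = -85 mm. The orange handle paddle and the +y jaw are one fixed piece; the red trigger paddle carries the -y jaw.
- grip (a point): Where to grasp the reacher from above: midway between its two upright paddles, 28 mm above its underside; axes as reacher. The flat paddles are each 70 mm long (x -35 to +35), 6 thick, 8 to 50 mm above the underside; orange fixed one: outer face at y = +32; red trigger: outer face at y = -32, so 64 mm over both when released. Squeeze them together along y.
- jaw_tips (a point): Level with the jaw tips: 215 mm ahead of the reacher's origin along x, 7 mm above its underside. Jaws: two parallel bars 2 to 12 mm above the underside, from the yoke at x = 145 to the tips; inner faces at y = +26 (fixed) and, released, y = -38 to -24 (moving, set differently each time), so 50 to 64 mm clear. Ahead of the paddles the reacher is at most 22 mm high,and 78 wide.
- trigger (a joint): Trigger squeeze in m: 0 released, 0.048 fully in; it is how much narrower the two paddles are than 64 mm. Each mm narrows the jaw space by 1 mm until the jaws meet something. Its return spring needs 4.2 N at 0, rising 0.06 N per mm, so the reacher can be carried with the trigger squeezed only a few mm, jaws still open.
- jaw: The moving (-y) jaw, a white bar with a dark lining. Origin: the reacher's origin, shifted along the reacher's +y by the jaw's setting (0 to 14 mm) and travel. It is stiffly sprung: once both jaws bear, the jaw force climbs a few N per mm of squeeze and is felt at the fingers on top of the return spring. While only one jaw bears, it just pushes the wedged thing (and the tool) sideways.
- remote: White gate remote, case 60 x 26 x 18 mm (x, y, z), a red and a green button on top, about 60 g. Origin: centre of its underside; x runs along it into the riser, z up. A small wire loop (look only) at its -x end. While it is wedged, a jaw force under about 4 N on either side may slip off it; the case cracks above 12 N; 6 to 9 N is right.
- riser: Fixed clear plate, 220 x 340 mm (x, y), top 75 and underside 65 mm above the desk, on four 18 mm posts at x = +-98, y = +-158 mm. Origin: on the desk below its centre; its front faces -x, +x points into it. A black network box stands on its rear half. Two 8 mm pins at x = -30, y = +-130 mm guide the cable bar.
- cable_bar: Yellow bar under the riser, 22 mm (riser x) by 285 (riser y), 8 thick. Origin: centre of its underside, 30 mm in front of the riser's centre; its front edge is 69 mm behind the riser's front edge. It slides up and down: alone, its underside rests 16 mm above the desk; now it lies on the remote's inner part and presses it down with about 3 N.
- riser_front (a point): Middle of the riser's front edge, on the desk; axes as riser.
- card: Green card, 130 x 130 mm, flat on the desk in front of the riser, under 1 mm thick. Origin: its centre.
- tape_roll: Bystander: roll of clear tape, 44 mm wide, 20 mm high, flat under the riser beside the remote, at least 70 mm from it centre to centre; origin at the centre of its underside.
- stapler: Bystander: blue stapler 130 x 34 x 46 mm; origin at the centre of its underside.
- radio: Bystander: black two-way radio standing upright, 55 x 34 mm, 190 mm high with aerial; origin at the centre of its underside.
- pen_mug: Bystander: blue mug, 76 mm wide, 90 mm high; origin at the centre of its underside.
- jar: Bystander: glass jar with blue cap, 48 mm wide, 70 mm high; origin at the centre of its underside.
- jar_red: Bystander: glass jar with red cap, 48 mm wide, 70 mm high; origin at the centre of its underside.
- jar_green: Bystander: glass jar with green cap, 48 mm wide, 70 mm high; origin at the centre of its underside.

How it is judged (in metres and radians):
On the way, in this order (a step that is already met when the one before it is completed fails the run):
1. the reacher's jaws grip the remote while it is still wedged under the riser (contact force between jaw and remote above 3 N and x of remote in the frame of riser above -0.085 m), for 0.2 s.
2. the remote is out in front of the riser, still gripped in the jaws (contact force between jaw and remote above 1.5 N and x of remote in the frame of riser below -0.145 m), for 0.2 s.
At the end, for the whole second after the job is handed in: The remote lies flat and still, its centre within 60 mm of the card's centre and 130 mm or more before the riser's centre; the reacher lies flat and still on the desk, trigger released (under 4 mm), not touching the remote, its jaw tips over 50 mm from the remote's centre (horizontal distance between remote and card below 0.06 m and height (world z) of remote below 0.006 m and angle between each of remote, reacher's own z axis and vertical below 0.15 rad and linear speed of each of remote, reacher below 0.02 m/s and x of remote in the frame of riser below -0.13 m and horizontal distance between jaw_tips and remote above 0.05 m and height (world z) of reacher below 0.01 m and value of joint trigger below 0.004 m and contact force between reacher and remote below 0.2 N).
It fails at once if the remote's case is cracked: jaw force above 12 N (contact force between jaw and remote above 12 N).
It fails at once if the robot itself touches the remote (over 0.5 N) (contact force between any of the fingers, the arm and remote above 0.5 N).
It fails at once if the riser or its cable bar is struck by reacher or robot with more than 15 N (contact force between any of reacher, the arm, the fingers and riser above 15 N).
It fails at once if a bystander is moved by more than 30 mm (distance of any of jar, jar_red, jar_green, stapler, radio, tape_roll, pen_mug from where it was at the start of the episode above 0.03 m).
It also fails if it takes over 72 s, if anything falls off the work surface, if the arm or the gripper's body presses on something with over 40 N, if the wrist force passes 120 N, or if a joint passes its speed limit or range.

ROBOT

A 6-joint arm with a two-finger parallel gripper is mounted at the origin on the work surface. World frame = base frame: x ahead of the robot, y to its left, z up, the work surface at z = 0. Lengths are in mm, angles in rad, forces in N, time in s.
With the tool pointing down it reaches from about 375 to 750 mm from the base axis. Payload 9 kg.
Tool frame: the origin (TCP) lies at the very end of the fingers, on their centre line; the grasp point (between the pads) lies pinch_z behind it (pinch_z is the distance from the TCP to the grasp point, in mm); z points along the fingers, y is the direction in which the jaws open and shut (so a half turn about z gives the same grasp; the last joint's range is limited). The gripper opens to 85 mm and grips with 20 to 120 N. Pads are 22 mm wide; open, the fingers measure 114 mm over their backs; the gripper's body (76 mm by 85 mm) begins 54 mm behind the grasp point. The pads swing forward as they close: fully open they stand 13 mm farther back than shut.
Start: joints at [-1.421, 0.104, 0.097, 1.564, 0, 1.353], TCP at [215.75, -559.901, 231.331] pointing down, gripper open.
Joint ranges: [-2.99, 2.99], [-0.84, 1.86], [-1.1, 1.16], [-1.84, 2.11], [-1.51, 1.56], [-3.14, 3.14]. Speed limits (rad/s): [2.22, 2.22, 2.57, 3.14, 3.14, 3.14].

INTERFACE

Orientations are given as a unit quaternion [w, x, y, z].
In Python, from station import read_state, get_image, get_calibration, sign_off, pinch_z gives the robot as it stands.
- The arm moves only by the tool arm_command, never from a script. Its argument "deltas" is a list of rows, each a list of 3 entries, a list of its own where there are three numbers: the shift along the world's x, y, z in cm, then the turn, a rotation vector about the world's x, y, z in degrees, then the gripper's target within -1 to 1 (shut at 1, half-way at 0, fully open at -1). In form: [[[tx, ty, tz], [rx, ry, rz], claw], ...]. A call has 1 to 20 rows; each row is the pose to reach, as a shift and turn from the pose commanded when the call began; what a row does not reach only later rows make up. A row lasts 1/8 s, in which the tool goes at most 62.5 mm and 10.7 degrees, less where a joint would pass 70% of its speed; a pose out of reach is approached as far as the arm can. A call with a gripper value outside its range is refused whole. The fingers move at their own pace and stop on an object; "force" is the grip in N (left out, the last holds). Time passes only in rows, so rows that repeat a pose let the fingers close. It gives the time, the measured TCP pose, the force and the opening at its end, in the units of the state.
- read_state(): the state, without advancing time (a new reading comes with each control period).
- get_image(name): name is "scene" or "side" or "wrist"; returns the picture (420x560x3 uint8, red, green, blue); there is no depth.
- get_calibration(name): a dict with "camera_matrix" (3x3 intrinsics, pixels), "eye" and "orientation" of the camera in the world. Camera axes: x right, y down, z forward; pixel columns grow to the right and rows downward; lengths in mm; the calibration is good to about 2 mm. A picture is of the moment at which its call begins: read the wrist's pose just before it. get_calibration takes no time and is no camera call; for the wrist camera it gives the pose at the moment of the call.
- sign_off(): hands the job in, once; it reports no verdict.
The state is a dict: "time": time; "qpos": joint angles; "joint_vel": joint speeds; "tau": joint torques, N m; "ee_pos": TCP position; "eef_rot": TCP orientation; "force": force on the tool from outside, world axes, zero at the start; "torque": the same for the moment, N m; "grip_width": finger opening in mm.
Only numpy, scipy, OpenCV 4.12 (cv2) and the standard library are available. Lean on these libraries where they do the work, as an engineer would, in place of code of your own. Each camera call takes 0.05 s, during which the arm holds its last target.

## Working session

There is one attempt and no reset: what is moved stays moved. The work goes in short steps, Python scripts to look and compute and a tool call to move; the robot and the scene stay as the last step left them, time stands still between calls to the robot, and variables do not carry over. Pictures are saved under pics/ and viewed, and the job is handed in when it is done.

Besides the shell and the picture viewer there is one more tool, called in YAML: its name, and indented under it one key for each argument. arm_command: Moves the arm, as the interface text tells. Its arguments: {"type":"object","properties":{"deltas":{"type":"array","items":{"type":"array"}},"force":{"type":"number"}},"required":["deltas"]}

```bash
mkdir -p pics; ls
python3 - <<'E'
from station import *
import cv2,json
s=read_state();print(s['time'],s['ee_pos'],s['eef_rot'],s['grip_width'],pinch_z)
for n in ['scene','side','wrist']:
    im=get_image(n);cv2.imwrite(f'pics/{n}0.png',im[:,:,::-1]);c=get_calibration(n);print(n,c)
E
```

```text
pics
0.0 [ 215.72338209 -559.53298245  230.50286223] [-6.70757935e-04  9.83132417e-01  1.82893956e-01  3.11068152e-05] 85.17721485789406 18.700000000000003
scene {'camera_matrix': array([[445.52597708,   0.        , 275.3117349 ],
       [  0.        , 445.52597708, 204.64390389],
       [  0.        ,   0.        ,   1.        ]]), 'eye': array([1195.74594692,   76.79031782,  954.29304612]), 'orientation': array([-0.19566272,  0.61057609,  0.73369912, -0.22494118])}
side {'camera_matrix': array([[423.26457981,   0.        , 276.6406312 ],
       [  0.        , 423.26457981, 209.09547402],
       [  0.        ,   0.        ,   1.        ]]), 'eye': array([  238.98850734, -1028.94747396,   653.62379904]), 'orientation': array([-0.50058362,  0.8479523 , -0.1521885 ,  0.08503882])}
wrist {'camera_matrix': array([[342.5978323 ,   0.        , 284.34881751],
       [  0.        , 342.5978323 , 211.23240737],
       [  0.        ,   0.        ,   1.        ]]), 'eye': array([ 277.58204743, -536.87409406,  372.63440044]), 'orientation': array([ 0.10848064,  0.817323  , -0.56080212, -0.07560456])}
```

View pics/scene0.png

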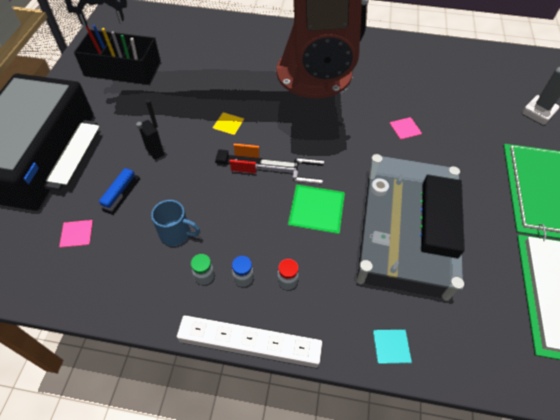

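View pics/side0.png

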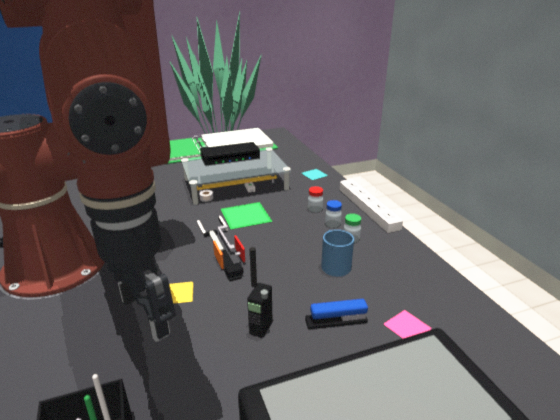

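View pics/wrist0.png

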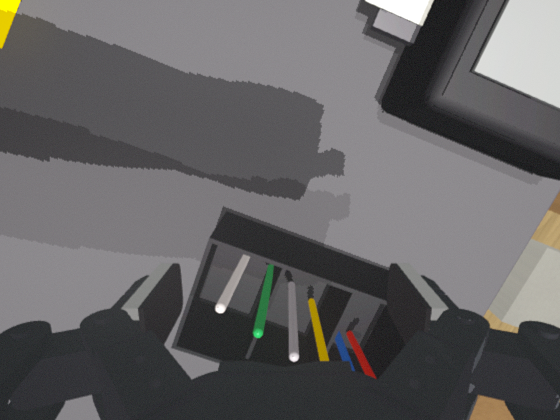

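```bash
cat > h.py <<'E'
import numpy as np,cv2
from scipy.spatial.transform import Rotation as R
from station import *
def rot(q): return R.from_quat([q[1],q[2],q[3],q[0]]).as_matrix()
def ray(c,uv):
    d=np.linalg.inv(c['camera_matrix'])@[uv[0],uv[1],1]; return np.array(c['eye']),rot(c['orientation'])@d
def onz(c,uv,z):
    o,d=ray(c,uv); return o+d*(z-o[2])/d[2]
def proj(c,p):
    q=rot(c['orientation']).T@(np.array(p)-c['eye']); q=c['camera_matrix']@q; return q[:2]/q[2]
def blob(im,lo,hi,amin=15):
    hsv=cv2.cvtColor(im,cv2.COLOR_RGB2HSV); m=cv2.inRange(hsv,np.array(lo),np.array(hi))
    n,l,s,c=cv2.connectedComponentsWithStats(m); return m,l,[(i,s[i],c[i]) for i in range(1,n) if s[i][4]>=amin]
E
python3 - <<'E'
from h import *
im=cv2.imread('pics/scene0.png')
cv2.imwrite('pics/c1.png',cv2.resize(im[130:220,205:355],None,fx=5.3,fy=5.3,interpolation=cv2.INTER_CUBIC))
cv2.imwrite('pics/c2.png',cv2.resize(im[145:305,345:475],None,fx=3.7,fy=3.7,interpolation=cv2.INTER_CUBIC))
im=cv2.imread('pics/side0.png')
cv2.imwrite('pics/c3.png',cv2.resize(im[135:290,160:310],None,fx=3.8,fy=3.8,interpolation=cv2.INTER_CUBIC))
E
```

```text
(no output)
```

View pics/c1.png

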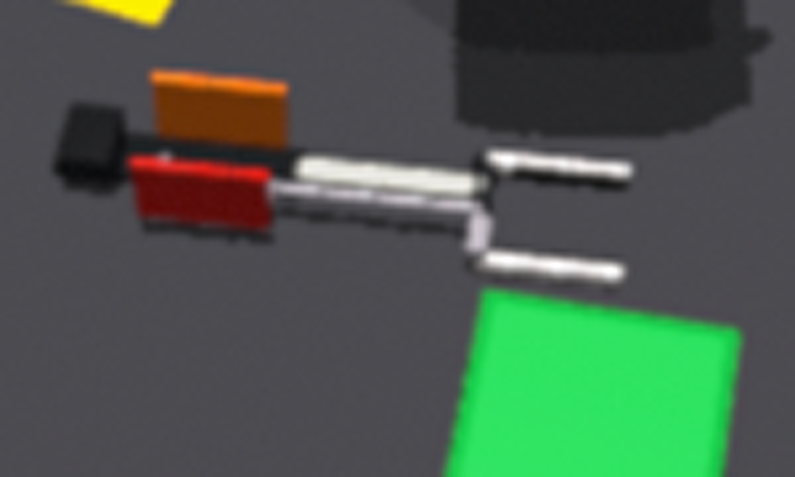

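View pics/c2.png

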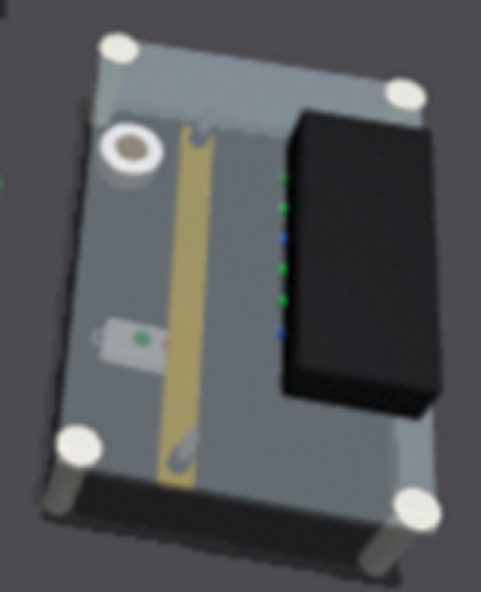

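View pics/c3.png

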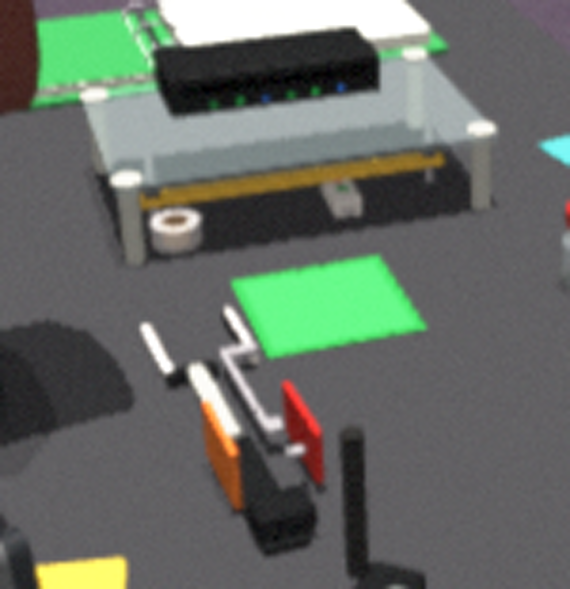

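Run:
```python
from h import *
np.set_printoptions(precision=1,suppress=True)
c=get_calibration('scene');s=get_calibration('side')
f2=lambda p:(p[0]/3.7+345-.37,p[1]/3.7+145-.37)
f1=lambda p:(p[0]/5.3+205-.4,p[1]/5.3+130-.4)
f3=lambda p:(p[0]/3.8+160-.37,p[1]/3.8+135-.37)
# riser
caps=[onz(c,f2(p),76)[:2] for p in [(119,47),(405,94),(79,445),(417,508)]]
print('caps scene',caps)
caps2=[onz(s,f3(p),76)[:2] for p in [(127,179),(95,95),(481,129),(414,55)]]
print('caps side',caps2)
C=np.mean(caps,0);C2=np.mean(caps2,0);print('centre',C,C2)
caps=np.array(caps);ax=(caps[1]-caps[0]+caps[3]-caps[2]);ax2=caps[0]-caps[2]+caps[1]-caps[3]
print('yaw x',np.degrees(np.arctan2(ax[1],ax[0])),'yaw y',np.degrees(np.arctan2(ax2[1],ax2[0])))
# bar
print('remote scene top', [onz(c,f2(p),18)[:2] for p in [(107,318),(100,357),(168,331),(163,373)]],'button',onz(c,f2((143,339)),19)[:2], onz(c,f2((168,343)),19)[:2])
print('remote side top', [onz(s,f3(p),18)[:2] for p in [(330,195),(358,191),(345,215),]],'btn',onz(s,f3((344,188)),19)[:2])
print('tape',onz(c,f2((131,148)),20)[:2],onz(s,f3((176,219)),20)[:2])
print('orange top', [onz(c,f1(p),50)[:2] for p in [(152,73),(287,87)]],'red',[onz(c,f1(p),50)[:2] for p in [(131,160),(271,174)]])
print('side orange', [onz(s,f3(p),50)[:2] for p in [(205,407),(238,507)]],'red',[onz(s,f3(p),50)[:2] for p in [(287,382),(322,455)]])
print('tips fixed',onz(c,f1((631,166)),12)[:2],'mov',onz(c,f1((624,268)),12)[:2],'bases',onz(c,f1((490,155)),12)[:2],onz(c,f1((484,255)),12)[:2])
print('side tips',onz(s,f3((146,325)),12)[:2],onz(s,f3((230,308)),12)[:2])
im=cv2.imread('pics/scene0.png')[:,:,::-1].copy();m,l,b=blob(im,(50,120,100),(75,255,255),300)
for i,st,ce in b: print(st,onz(c,ce,1)[:2])
print('tail',onz(c,f1((65,110)),26)[:2],onz(c,f1((60,180)),10)[:2])
```

```text
caps scene [array([399.5, 211.9]), array([405.1, 408.3]), array([717., 204.]), array([721.7, 400.4])]
caps side [array([404.7, 218. ]), array([410. , 414.6]), array([720.9, 208.4]), array([725.2, 404.2])]
centre [560.8 306.1] [565.2 311.3]
yaw x 88.49996260540694 yaw y 178.57035228252238
remote scene top [array([587.4, 224.8]), array([618.4, 221.8]), array([590. , 265.2]), array([622.8, 263. ])] button [599.9 248.9] [600.  265.3]
remote side top [array([587.6, 242.9]), array([613.8, 241.7]), array([588.5, 199.1])] btn [603.2 250.3]
tape [442.6 233.7] [446.2 241.1]
orange top [array([ 399.5, -172. ]), array([ 395.8, -102. ])] red [array([ 458.4, -168.9]), array([454.1, -98.3])]
side orange [array([ 396.1, -108.8]), array([ 390.4, -226.9])] red [array([456.7, -98. ]), array([ 454.9, -191.6])]
tips fixed [382.4  77.5] mov [450.   81.9] bases [388.8   4.1] [455.   11.1]
side tips [388.3  81.2] [456.6  83.9]
[504 144  40  92 664] [395.8 596.7]
[ 514  146   46   83 3060] [346.1 662.7]
[ 288  185   57   49 2157] [536.6  78.6]
[ 518  235   42  125 1020] [703.2 594.7]
tail [ 412.1 -217.1] [ 445.9 -212.6]
```

arm_command:
  deltas:
    - [[4,8,2],[0,0,10],-1]
    - [[8,16,2],[0,0,20],-1]
    - [[12,24,2],[0,0,30],-1]
    - [[16,32,2],[0,0,40],-1]
    - [[20,38,2],[0,0,50],-1]
    - [[21.2,42,2],[0,0,60],-1]
    - [[21.2,42.6,2],[0,0,70],-1]
    - [[21.2,42.6,2],[0,0,72.3],-1]
    - [[21.2,42.6,2],[0,0,72.3],-1]
    - [[21.2,42.6,2],[0,0,72.3],-1]
  force: 20

```text
time: 1.4
ee_pos: [427.6, -134.1, 251.2]
eef_rot: [-0.0, 0.686, 0.728, -0.0]
force: [-0.2, 0.6, -1.0]
grip_width: 85.3
```

Run:
```python
from h import *
s=read_state();print(s['time'],s['ee_pos'],s['eef_rot'],s['force'],s['grip_width'])
import pickle
c=get_calibration('wrist');im=get_image('wrist');cv2.imwrite('pics/w1.png',im[:,:,::-1]);pickle.dump(c,open('w1.pkl','wb'));print(c['eye'])
```

```text
1.4 [ 427.61551944 -134.09338815  251.18503282] [-3.05176696e-05  6.85957141e-01  7.27641930e-01 -1.45267705e-04] [-0.16687077  0.592583   -0.97855587] 85.2570820258105
[424.00754846 -69.00459816 393.06294402]
```

View pics/w1.png

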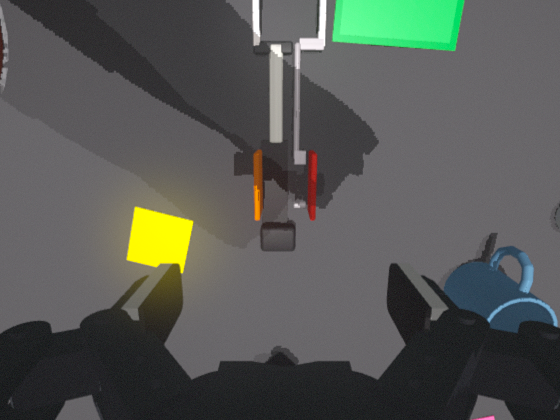

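Run:
```python
from h import *
import pickle
np.set_printoptions(precision=1,suppress=True)
c=pickle.load(open('w1.pkl','rb'));im=cv2.imread('pics/w1.png')[:,:,::-1].copy()
hsv=cv2.cvtColor(im,cv2.COLOR_RGB2HSV)
mo=cv2.inRange(hsv,(5,150,60),(22,255,255));mr=cv2.inRange(hsv,(0,150,60),(3,255,255))|cv2.inRange(hsv,(174,150,60),(180,255,255))
mo[:,:240]=0;mo[230:]=0;mr[:,:300]=0;mr[:,325:]=0;mr[230:]=0
def edge(m,side):
    P=[]
    rows=np.where((m>0).sum(1)>=3)[0]
    for r in rows[4:-4]:
        cs=np.where(m[r])[0]; P.append(onz(c,(cs[0]-.5 if side<0 else cs[-1]+.5,r),50)[:2])
    P=np.array(P);a,b=np.polyfit(P[:,1],P[:,0],1)
    y0=onz(c,(270,rows[-1]+.5),50)[1];y1=onz(c,(270,rows[0]-.5),50)[1]
    return a,b,y0,y1
A=edge(mo,-1);B=edge(mr,1)
for n,e in(('orange',A),('red',B)): print(n,'yaw',90-np.degrees(np.arctan(e[0])),'x at -134',e[0]*-134+e[1],'y range',e[2:])
cv2.imwrite('pics/c4.png',cv2.resize(im[0:260,200:380,::-1],None,fx=3,fy=2.3,interpolation=cv2.INTER_CUBIC))
```

```text
orange yaw 92.76034801288166 x at -134 395.83147920211246 y range (np.float64(-171.39379116270732), np.float64(-99.27570350698291))
red yaw 92.80672910626141 x at -134 459.3350261043164 y range (np.float64(-171.39379116270732), np.float64(-100.25245145598855))
```

View pics/c4.png

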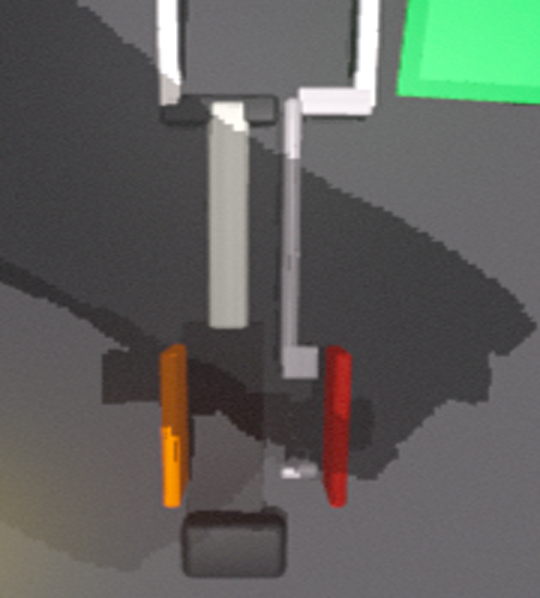

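arm_command:
  deltas:
    - [[3,5,0],[0,0,0],-1]
    - [[6,10,0],[0,0,0],-1]
    - [[9,15,0],[0,0,0],-1]
    - [[11.2,19,0],[0,0,0],-1]
    - [[11.2,20.4,0],[0,0,0],-1]
    - [[11.2,20.4,0],[0,0,0],-1]
    - [[11.2,20.4,0],[0,0,0],-1]

```text
time: 2.33
ee_pos: [539.6, 68.6, 251.4]
eef_rot: [0.0, 0.687, 0.727, -0.0]
force: [0.9, -0.2, 0.4]
grip_width: 85.5
```

Run:
```python
from h import *
s=read_state();print(s['time'],s['ee_pos'],s['joint_vel'].max())
import pickle
c=get_calibration('wrist');im=get_image('wrist');cv2.imwrite('pics/w2.png',im[:,:,::-1]);pickle.dump(c,open('w2.pkl','wb'));print(c['eye'])
```

```text
2.325 [539.55032545  68.59806811 251.42932597] 0.003414670464928111
[535.99673351 133.71671842 393.32213072]
```

View pics/w2.png

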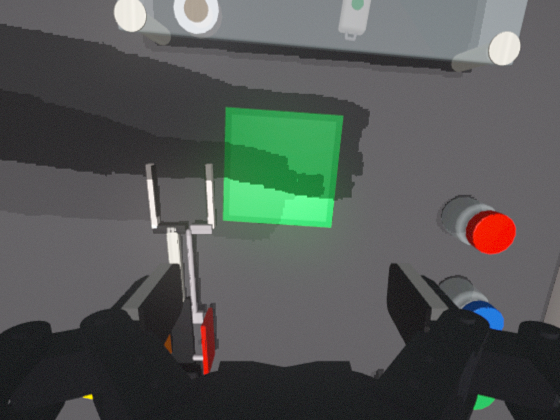

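arm_command:
  deltas:
    - [[2,5,0],[0,0,0],-1]
    - [[3,10,0],[0,0,0],-1]
    - [[3,11,0],[0,0,0],-1]
    - [[3,11,0],[0,0,0],-1]
    - [[3,11,0],[0,0,0],-1]

```text
time: 3.0
ee_pos: [569.8, 178.6, 251.5]
eef_rot: [0.0, 0.687, 0.727, -0.0]
force: [-0.6, -0.1, 0.3]
grip_width: 85.6
```

Run:
```python
from h import *
s=read_state();print(s['time'],s['ee_pos'],s['joint_vel'].max())
import pickle
c=get_calibration('wrist');im=get_image('wrist');cv2.imwrite('pics/w3.png',im[:,:,::-1]);pickle.dump(c,open('w3.pkl','wb'));print(c['eye'])
cv2.imwrite('pics/w3z.png',cv2.resize(im[0:210,130:410,::-1],None,fx=2.8,fy=2.8,interpolation=cv2.INTER_CUBIC))
im=cv2.imread('pics/w2.png')
cv2.imwrite('pics/w2z.png',cv2.resize(im[140:260,130:260],None,fx=4.8,fy=4.8,interpolation=cv2.INTER_CUBIC))
```

```text
3.0 [569.75891801 178.62693981 251.52163411] 0.0029113152243438493
[566.20367232 243.7335431  393.42204559]
```

View pics/w3z.png

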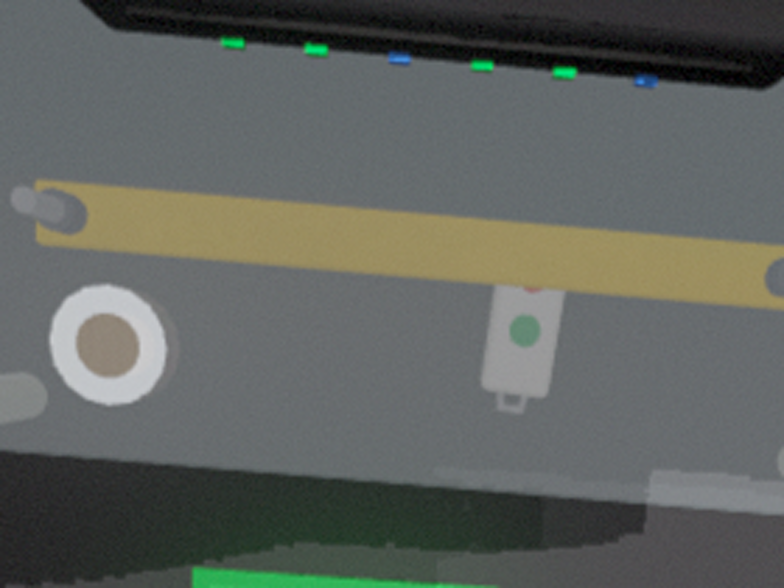

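View pics/w2z.png

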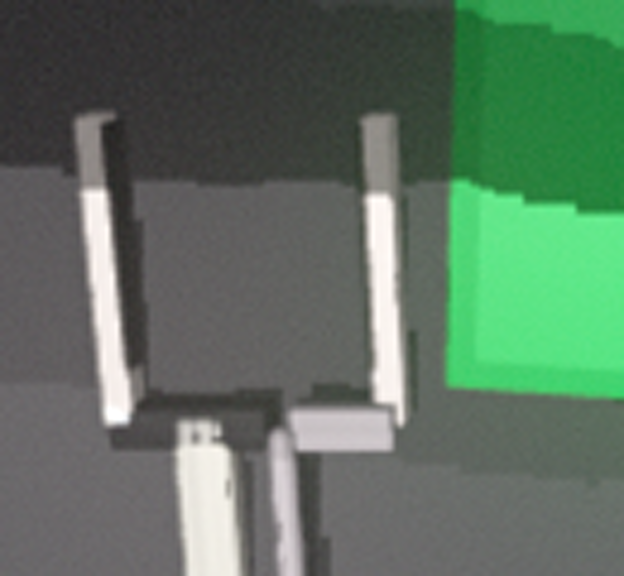

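Run:
```python
from h import *
import pickle
np.set_printoptions(precision=1,suppress=True)
c=pickle.load(open('w3.pkl','rb'))
g=lambda p:(p[0]/2.8+130-.33,p[1]/2.8-.33)
P=np.array([onz(c,g(p),18)[:2] for p in [(483,388),(547,397),(496,287),(564,292)]]);print('remote',P)
print('left edge dir',np.degrees(np.arctan2(*(P[2]-P[0])[::-1])),'right',np.degrees(np.arctan2(*(P[3]-P[1])[::-1])),'w',np.linalg.norm(P[0]-P[1]))
bt=onz(c,g((525,330)),19)[:2];print('green btn',bt,'red', onz(c,g((532,289)),19)[:2],'loop',onz(c,g((511,402)),9)[:2])
B=[onz(c,g(p),26)[:2] for p in [(40,181),(38,243),(784,246),(784,307)]];print('bar',B,np.degrees(np.arctan2(*((B[2]-B[0])[::-1]))))
print('front edge top', [onz(c,g(p),75)[:2] for p in [(0,450),(648,498)]],[onz(c,g(p),65)[:2] for p in [(0,450),(648,498)]])
print('tape',onz(c,g((109,344)),20)[:2])
c=pickle.load(open('w2.pkl','rb'))
h=lambda p:(p[0]/4.8+130-.4,p[1]/4.8+140-.4)
for n,p in dict(mi=(361,118),mo=(398,116),mbi=(374,400),mbo=(405,425),fo=(75,120),fi=(115,116),fbo=(105,424),fbi=(131,420)).items():
    w=onz(c,h(p),12)[:2]; d=w-np.array([427.6,-135.7]);a=np.radians(92.8)
    print(n,w,'reacher',d@[np.cos(a),np.sin(a)],d@[-np.sin(a),np.cos(a)])
im=cv2.imread('pics/w2.png')[:,:,::-1].copy();m,l,b=blob(im,(50,120,60),(75,255,255),3000)
for i,st,ce in b: print(st,onz(c,ce,1)[:2])
for n in ('scene','side'):
  cc=get_calibration(n)
  pts={'scene':dict(radio=(155,150),stapler=(118,185),mug=(172,210),red=(288,268)),'side':dict(radio=(260,322),mug=(338,238),red=(316,191),st=(338,308))}[n]
  for k,p in pts.items(): print(n,k,onz(cc,p,{'radio':0,'stapler':46,'st':46,'mug':90,'red':70}[k])[:2])
```

```text
remote [[586.1 224.5]
 [610.9 222.5]
 [588.3 261.6]
 [613.8 261.2]]
left edge dir 86.56640287522737 right 85.6606331429573 w 24.865868743672596
green btn [600.3 246.7] red [601.7 261.6] loop [598.  219.2]
bar [array([423.3, 287.8]), array([421.5, 266.8]), array([690.7, 281.2]), array([693.9, 260.3])] -1.3972055761221887
front edge top [array([425. , 198.2]), array([640.8, 194.6])] [array([420.6, 196.7]), array([643.1, 193. ])]
tape [444.1 232.7]
mi [450.   79.7] reacher 214.08605683531823 -32.93605545273684
mo [458.6  80.7] reacher 214.62085146917295 -41.53136227555318
mbi [453.   11.5] reacher 145.7679901209958 -32.50997271199896
mbo [460.5   5.5] reacher 139.46406658913216 -39.740734569413014
fo [383.8  75.5] reacher 213.06636151274367 33.397513796329896
fi [393.1  76.9] reacher 214.0707378624139 24.03715858400753
fbo [387.5   1.6] reacher 139.08990167633638 33.32634751950444
fbi [393.9   3. ] reacher 140.167301415917 26.900657434482998
[  223   107   120   121 12862] [534.   80.5]
scene radio [ 421.9 -397.5]
scene stapler [ 589.9 -427.9]
scene mug [ 665. -253.]
scene red [753.   36.3]
side radio [ 433.5 -376.7]
side mug [ 674.1 -261.6]
side red [749.1  27.5]
side st [ 584.5 -441.1]
```

arm_command:
  deltas:
    - [[-2.5,-5.5,0],[0,0,-0.5],-1]
    - [[-5,-11,0],[0,0,-0.5],-1]
    - [[-7.5,-16.5,-2],[0,0,-0.5],-1]
    - [[-10,-22,-5],[0,0,-0.5],-1]
    - [[-12.5,-27.5,-9],[0,0,-0.5],-1]
    - [[-14.2,-31.4,-12],[0,0,-0.5],-1]
    - [[-14.2,-31.4,-15],[0,0,-0.5],-1]
    - [[-14.2,-31.4,-15],[0,0,-0.5],-1]
    - [[-14.2,-31.4,-15],[0,0,-0.5],-1]

```text
time: 4.18
ee_pos: [428.2, -134.2, 102.8]
eef_rot: [0.001, 0.689, 0.725, 0.0]
force: [-0.5, -0.1, -0.1]
grip_width: 85.6
```

Run:
```python
from h import *
s=read_state();print(s['time'],s['ee_pos'],s['joint_vel'].max(),s['force'])
import pickle
im=get_image('wrist');cv2.imwrite('pics/w4.png',im[:,:,::-1])
```

```text
4.175 [ 428.19170399 -134.17730168  102.7858398 ] 0.017031065526346856 [-0.50723416 -0.12090588 -0.11517526]
```

View pics/w4.png

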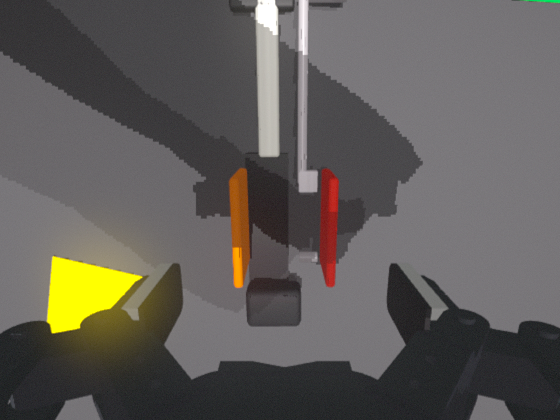

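arm_command:
  deltas:
    - [[0,0,-3],[0,0,0],-1]
    - [[0,0,-6],[0,0,0],-1]
    - [[0,0,-9],[0,0,0],-1]
    - [[0,0,-9.3],[0,0,0],-1]
    - [[0,0,-9.3],[0,0,0],-1]
    - [[0,0,-9.3],[0,0,0],-0.6]
    - [[0,0,-9.3],[0,0,0],-0.5]
    - [[0,0,-9.3],[0,0,0],-0.4]
    - [[0,0,-9.3],[0,0,0],-0.4]
    - [[0,0,-9.3],[0,0,0],-0.4]
    - [[0,0,-9.3],[0,0,0],-0.4]

```text
time: 5.6
ee_pos: [427.6, -134.4, 9.6]
eef_rot: [0.0, 0.689, 0.724, -0.001]
force: [-6.0, -0.4, 10.9]
grip_width: 59.7
```

```bash
cat > look.py <<'E'
from h import *
import sys
s=read_state();np.set_printoptions(precision=2,suppress=True)
print(s['time'],s['ee_pos'],s['force'],s['torque'],'w',s['grip_width'],'vel',np.abs(s['joint_vel']).max())
for n in sys.argv[2:]:
    im=get_image(n);cv2.imwrite(f'pics/{n}_{sys.argv[1]}.png',im[:,:,::-1])
E
python3 look.py a wrist side
```

```text
5.6 [ 427.57 -134.43    9.56] [-5.98 -0.44 10.91] [ 0.02  1.49 -0.04] w 59.74841191182096 vel 0.001232317911493081
```

View pics/wrist_a.png

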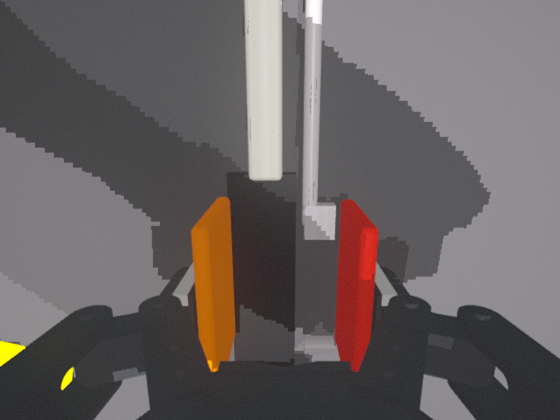

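arm_command:
  deltas:
    - [[0,0,0.3],[0,0,0],-0.4]
    - [[0,0,0.6],[0,0,0],-0.4]
    - [[0,0,0.8],[0,0,0],-0.4]
    - [[0,0,0.8],[0,0,0],-0.4]
    - [[0,0,0.8],[0,0,0],-0.4]

```text
time: 6.32
ee_pos: [427.7, -133.8, 16.2]
eef_rot: [-0.0, 0.689, 0.725, 0.0]
force: [0.2, 0.1, -2.0]
grip_width: 59.8
```

```bash
python3 look.py b wrist side
python3 - <<'E'
import cv2
im=cv2.imread('pics/side_b.png')
cv2.imwrite('pics/side_bz.png',cv2.resize(im[190:290,150:300],None,fx=5.3,fy=5.3,interpolation=cv2.INTER_CUBIC))
E
```

```text
6.325 [ 427.67 -133.82   16.19] [ 0.18  0.12 -1.96] [-0.01 -0.02  0.03] w 59.813390976395226 vel 0.002020634853745394
```

View pics/side_bz.png

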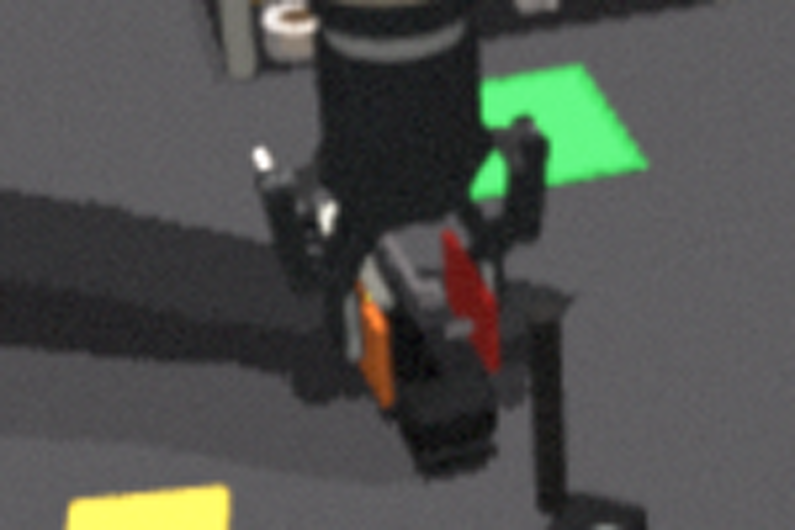

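View pics/wrist_b.png

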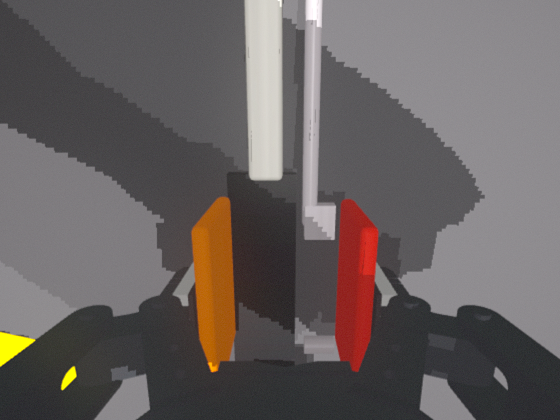

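arm_command:
  deltas:
    - [[0,0,1],[0,0,0],-0.4]
    - [[1,0.5,2],[0,0,-1],-0.4]
    - [[3,1.5,2],[0,0,-2],-0.4]
    - [[5.5,3,2],[0,0,-3],-0.4]
    - [[8,4.3,2],[0,0,-4],-0.4]
    - [[10.5,5.6,2],[0,0,-5],-0.4]
    - [[13,7,2],[0,0,-6],-0.4]
    - [[14.3,7.7,2],[0,0,-6.7],-0.4]
    - [[14.8,7.9,2],[0,0,-6.7],-0.4]
    - [[14.8,7.9,2],[0,0,-6.7],-0.4]
    - [[14.8,7.9,2],[0,0,-6.7],-0.4]

```text
time: 7.8
ee_pos: [575.3, -55.2, 36.4]
eef_rot: [-0.0, 0.73, 0.683, -0.0]
force: [-1.0, -0.1, -2.8]
grip_width: 60.1
```

```bash
python3 look.py c scene wrist
python3 - <<'E'
import cv2
im=cv2.imread('pics/scene_c.png')
cv2.imwrite('pics/scene_cz.png',cv2.resize(im[145:305,265:475],None,fx=3.7,fy=3.7,interpolation=cv2.INTER_CUBIC))
E
```

```text
7.8 [575.29 -55.2   36.44] [-0.96 -0.1  -2.8 ] [-0.02  0.03  0.03] w 60.068839651878996 vel 0.0037056522762658516
```

View pics/scene_cz.png

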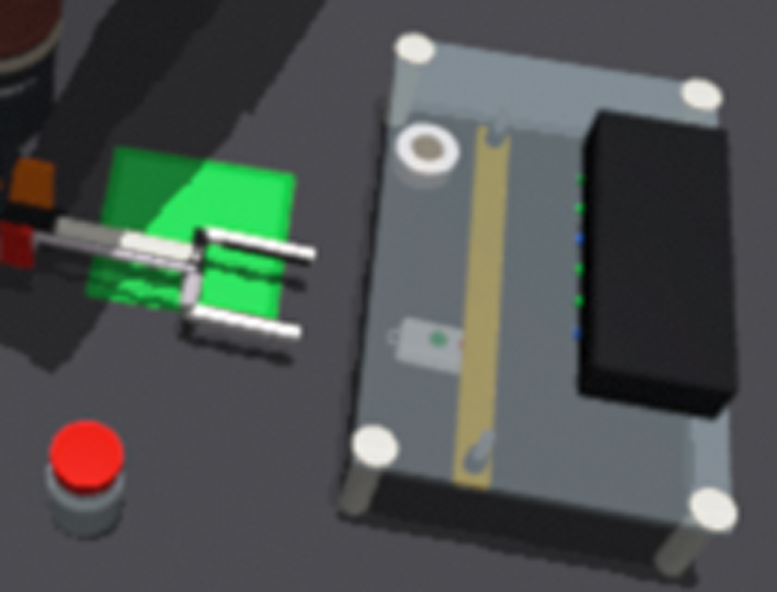

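View pics/wrist_c.png

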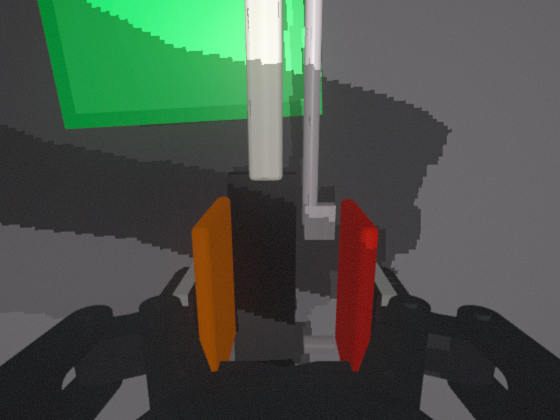

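Run:
```python
from h import *
np.set_printoptions(precision=1,suppress=True)
c=get_calibration('scene')
f=lambda p:(p[0]/3.7+265-.37,p[1]/3.7+145-.37)
for z in (37,):
  J=[onz(c,f(p),z)[:2] for p in [(314,253),(300,331),(206,234),(196,312)]];print(z,J, [np.degrees(np.arctan2(*(J[i]-J[i+2])[::-1])) for i in (0,1)])
print([onz(c,f(p),18)[:2] for p in [(403,318),(395,357),(463,326),(460,373)]],onz(c,f((439,338)),19))
```

```text
37 [array([559.5, 160.2]), array([622.1, 156.4]), array([557.7,  87.2]), array([620.3,  88.2])] [np.float64(88.56532024713239), np.float64(88.45864862699825)]
[array([587.4, 224.8]), array([618.5, 221.2]), array([586.2, 264.4]), array([622.7, 263.7])] [599.2 248.9  19. ]
```

arm_command:
  deltas:
    - [[0.1,0,-1],[0,0,0],-0.4]
    - [[0.15,0,-2],[0,0,0],-0.4]
    - [[0.15,0,-2.35],[0,0,0],-0.4]
    - [[0.22,1,-2.35],[0,0,0],-0.4]
    - [[0.29,2,-2.35],[0,0,0],-0.4]
    - [[0.36,3,-2.35],[0,0,0],-0.4]
    - [[0.43,4,-2.35],[0,0,0],-0.4]
    - [[0.5,5,-2.35],[0,0,0],-0.4]
    - [[0.57,6,-2.35],[0,0,0],-0.4]
    - [[0.57,6,-2.35],[0,0,0],-0.4]
    - [[0.57,6,-2.35],[0,0,0],-0.4]

```text
time: 9.28
ee_pos: [581.5, 5.0, 12.8]
eef_rot: [0.0, 0.73, 0.683, -0.0]
force: [-0.2, 0.1, -2.3]
grip_width: 60.1
```

```bash
python3 look.py d scene side
python3 - <<'E'
import cv2
im=cv2.imread('pics/scene_d.png')
cv2.imwrite('pics/scene_dz.png',cv2.resize(im[165:275,315:435],None,fx=5.4,fy=5.4,interpolation=cv2.INTER_CUBIC))
im=cv2.imread('pics/side_d.png')
cv2.imwrite('pics/side_dz.png',cv2.resize(im[135:290,160:310],None,fx=3.8,fy=3.8,interpolation=cv2.INTER_CUBIC))
E
```

```text
9.275 [581.47   4.96  12.83] [-0.18  0.07 -2.28] [ 0.03 -0.01 -0.02] w 60.113037499534194 vel 0.006512659006094567
```

View pics/scene_dz.png

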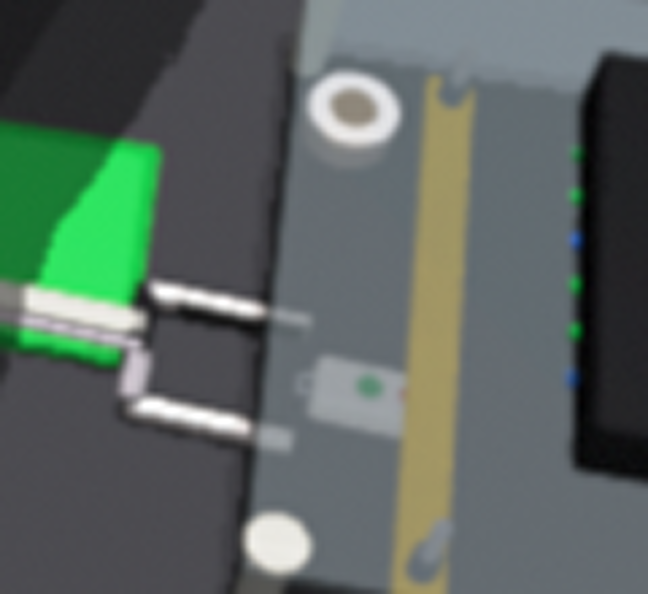

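View pics/side_dz.png

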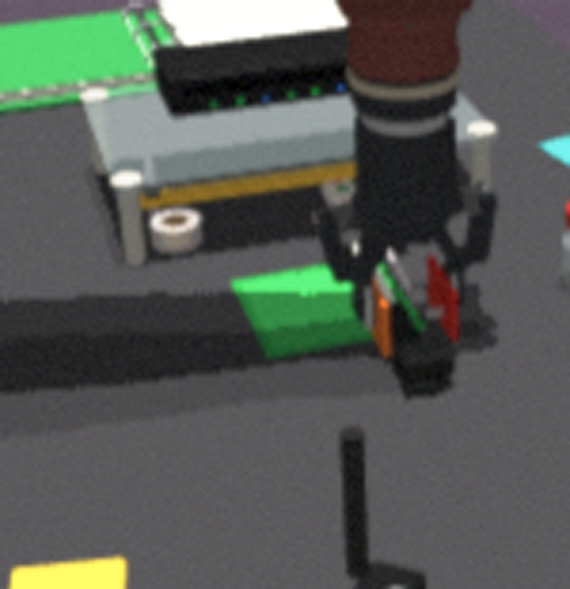

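arm_command:
  deltas:
    - [[0.07,1,0],[0,0,0],-0.4]
    - [[0.14,2,0],[0,0,0],-0.4]
    - [[0.21,3,0],[0,0,0],-0.4]
    - [[0.28,4,0],[0,0,0],-0.4]
    - [[0.34,5,0],[0,0,0],-0.4]
    - [[0.37,5.5,0],[0,0,0],-0.4]
    - [[0.37,5.5,0],[0,0,0],-0.4]
    - [[0.37,5.5,0],[0,0,0],-0.4]

```text
time: 10.38
ee_pos: [585.2, 59.9, 12.8]
eef_rot: [0.0, 0.73, 0.683, -0.0]
force: [0.0, -0.6, -1.5]
grip_width: 59.8
```

```bash
python3 look.py e scene
python3 - <<'E'
import cv2
im=cv2.imread('pics/scene_e.png')
cv2.imwrite('pics/scene_ez.png',cv2.resize(im[165:275,315:435],None,fx=5.4,fy=5.4,interpolation=cv2.INTER_CUBIC))
E
```

```text
10.375 [585.18  59.86  12.83] [ 0.02 -0.61 -1.5 ] [-0.    0.    0.01] w 59.84129668288332 vel 0.004259684809519468
```

View pics/scene_ez.png

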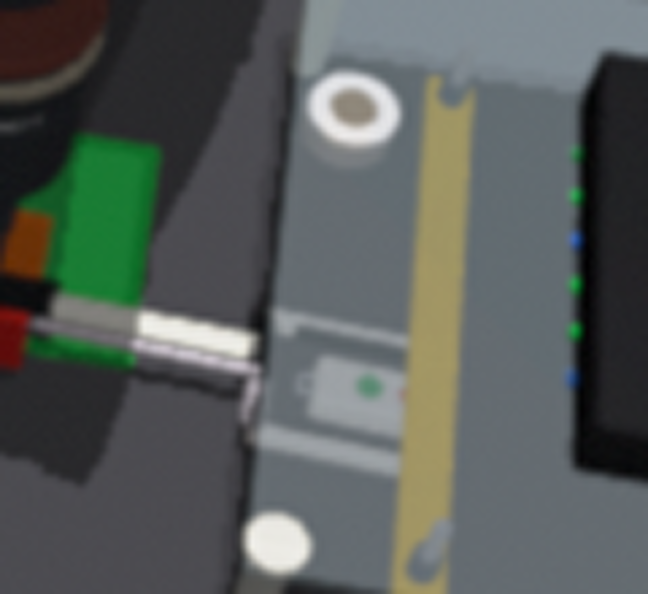

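arm_command:
  deltas:
    - [[0,0,0.05],[0,0,0],-0.34]
    - [[0,0,0.1],[0,0,0],-0.27]
    - [[0,0,0.15],[0,0,0],-0.2]
    - [[0,0,0.2],[0,0,0],-0.13]
    - [[0,0,0.25],[0,0,0],-0.06]
    - [[0,0,0.25],[0,0,0],-0.06]
    - [[0,0,0.25],[0,0,0],-0.06]
    - [[0,0,0.25],[0,0,0],-0.06]

```text
time: 11.42
ee_pos: [585.1, 60.1, 15.3]
eef_rot: [0.0, 0.73, 0.683, 0.0]
force: [-0.7, -0.2, -1.7]
grip_width: 45.2
```

```bash
python3 look.py f scene
python3 - <<'E'
import cv2
im=cv2.imread('pics/scene_f.png')
cv2.imwrite('pics/scene_fz.png',cv2.resize(im[215:265,350:410],None,fx=11,fy=11,interpolation=cv2.INTER_CUBIC))
E
```

```text
11.425 [585.14  60.11  15.33] [-0.69 -0.2  -1.74] [ 0.05 -0.01 -0.02] w 45.163915395601485 vel 0.0027051810341200645
```

View pics/scene_fz.png

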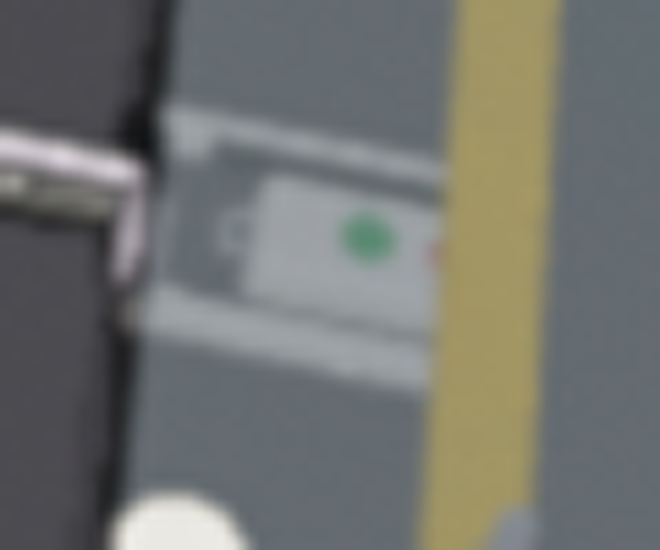

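arm_command:
  deltas:
    - [[0,0,0.04],[0,0,0],0.0]
    - [[0,0,0.08],[0,0,0],0.06]
    - [[0,0,0.12],[0,0,0],0.12]
    - [[0,0,0.15],[0,0,0],0.17]
    - [[0,0,0.15],[0,0,0],0.17]
    - [[0,0,0.15],[0,0,0],0.17]
    - [[0,0,0.15],[0,0,0],0.17]

```text
time: 12.35
ee_pos: [585.1, 60.1, 16.8]
eef_rot: [0.0, 0.73, 0.683, 0.0]
force: [-0.3, 0.7, -2.0]
grip_width: 35.2
```

```bash
python3 look.py g scene
python3 - <<'E'
import cv2
im=cv2.imread('pics/scene_g.png')
cv2.imwrite('pics/scene_gz.png',cv2.resize(im[215:265,350:410],None,fx=11,fy=11,interpolation=cv2.INTER_CUBIC))
E
```

```text
12.35 [585.12  60.12  16.81] [-0.31  0.67 -2.02] [ 0.01 -0.02  0.  ] w 35.23162857417859 vel 0.00101645616249708
```

View pics/scene_gz.png

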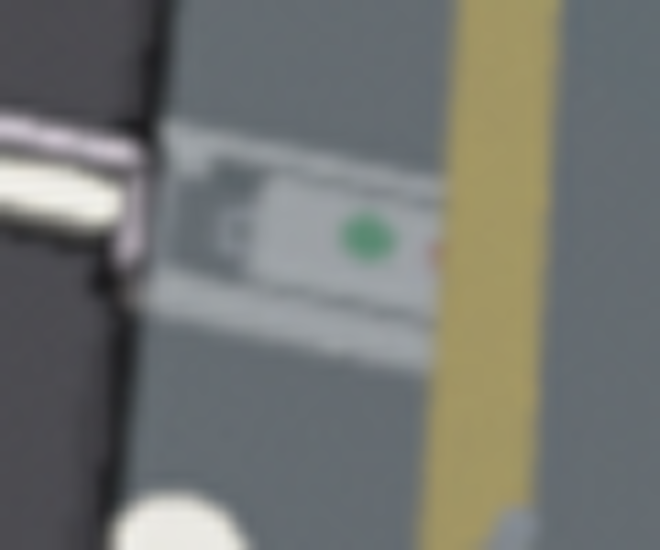

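arm_command:
  deltas:
    - [[0,0,0.02],[0,0,0],0.2]
    - [[0,0,0.02],[0,0,0],0.22]
    - [[0,0,0.02],[0,0,0],0.22]
    - [[0,0,0.02],[0,0,0],0.22]

```text
time: 12.9
ee_pos: [585.1, 60.1, 17.0]
eef_rot: [0.0, 0.73, 0.683, 0.0]
force: [0.6, -0.7, -1.8]
grip_width: 33.1
```

```bash
python3 look.py h
```

```text
12.9 [585.12  60.12  17.01] [ 0.59 -0.75 -1.81] [-0.03  0.03  0.03] w 33.12006027108274 vel 0.0014221192758374656
```

arm_command:
  deltas:
    - [[0,0,0.01],[0,0,0],0.23]
    - [[0,0,0.01],[0,0,0],0.24]
    - [[0,0,0.01],[0,0,0],0.24]
    - [[0,0,0.01],[0,0,0],0.24]

```text
time: 13.4
ee_pos: [585.1, 60.1, 17.1]
eef_rot: [0.0, 0.73, 0.683, -0.0]
force: [-1.5, 0.4, -1.8]
grip_width: 32.5
```

```bash
python3 look.py i
```

```text
13.4 [585.1   60.11  17.13] [-1.49  0.35 -1.82] [0.02 0.13 0.07] w 32.476827763189284 vel 0.0020143948822441493
```

arm_command:
  deltas:
    - [[0,0,0],[0,0,0],0.25]
    - [[0,0,0],[0,0,0],0.25]
    - [[0,0,0],[0,0,0],0.25]

```text
time: 13.78
ee_pos: [585.1, 60.1, 17.1]
eef_rot: [-0.0, 0.73, 0.683, -0.0]
force: [-1.6, -1.0, -1.6]
grip_width: 32.5
```

```bash
python3 look.py j scene
python3 - <<'E'
import cv2
im=cv2.imread('pics/scene_j.png')
cv2.imwrite('pics/scene_jz.png',cv2.resize(im[215:265,350:410],None,fx=11,fy=11,interpolation=cv2.INTER_CUBIC))
E
python3 look.py j
```

```text
13.775 [585.09  60.11  17.12] [-1.59 -0.95 -1.57] [-0.    0.31  0.23] w 32.4922649917089 vel 0.0017827570782524174
13.825 [585.1   60.08  17.12] [-1.52  0.09 -1.58] [0.02 0.2  0.15] w 31.92612881063255 vel 0.0012439218708374111
```

View pics/scene_jz.png

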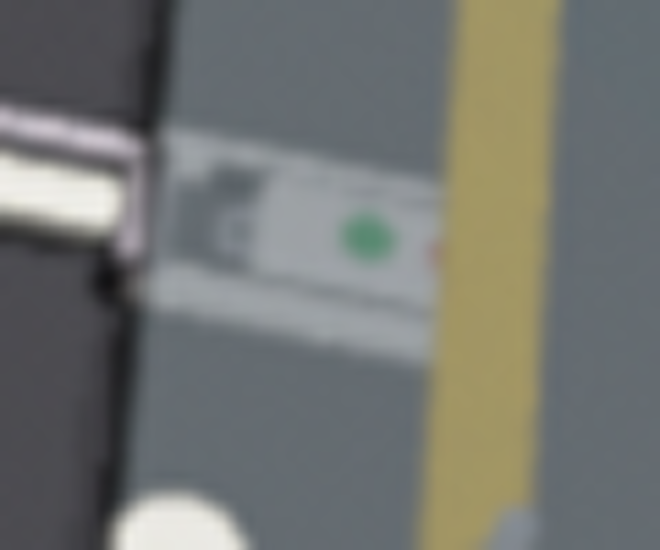

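arm_command:
  deltas:
    - [[-0.05,0,0],[0,0,0],0.25]
    - [[-0.05,0,0],[0,0,0],0.26]
    - [[-0.05,0,0],[0,0,0],0.26]
    - [[-0.05,0,0],[0,0,0],0.26]

```text
time: 14.32
ee_pos: [584.7, 60.1, 17.2]
eef_rot: [0.0, 0.73, 0.683, 0.0]
force: [-0.5, 0.3, -2.1]
grip_width: 31.7
```

```bash
python3 look.py k
```

```text
14.325 [584.68  60.13  17.15] [-0.53  0.29 -2.1 ] [0.05 0.1  0.13] w 31.717333588945845 vel 0.0025912125372014963
```

arm_command:
  deltas:
    - [[0,0,0],[0,0,0],0.27]
    - [[0,0,0],[0,0,0],0.27]
    - [[0,0,0],[0,0,0],0.27]

```text
time: 14.7
ee_pos: [584.6, 60.1, 17.1]
eef_rot: [-0.0, 0.73, 0.683, 0.0]
force: [-1.0, -0.2, -0.9]
grip_width: 31.4
```

```bash
python3 look.py k
```

```text
14.7 [584.61  60.13  17.12] [-1.01 -0.21 -0.93] [0.02 0.24 0.15] w 31.43749115361307 vel 0.0019207975395496755
```

arm_command:
  deltas:
    - [[-0.05,0,0],[0,0,0],0.27]
    - [[-0.05,0,0],[0,0,0],0.28]
    - [[-0.05,0,0],[0,0,0],0.28]
    - [[-0.05,0,0],[0,0,0],0.28]

```text
time: 15.2
ee_pos: [584.2, 60.1, 17.1]
eef_rot: [0.0, 0.73, 0.683, 0.0]
force: [-0.4, 0.2, -2.0]
grip_width: 30.7
```

```bash
python3 look.py l
```

```text
15.2 [584.18  60.09  17.13] [-0.41  0.2  -2.02] [0.06 0.04 0.04] w 30.69288215207429 vel 0.0015810877155834817
```

arm_command:
  deltas:
    - [[0,0,0],[0,0,0],0.29]
    - [[0,0,0],[0,0,0],0.29]
    - [[0,0,0],[0,0,0],0.29]

```text
time: 15.58
ee_pos: [584.2, 60.1, 17.1]
eef_rot: [0.0, 0.73, 0.683, 0.0]
force: [-0.4, -0.4, -0.6]
grip_width: 30.4
```

```bash
python3 look.py l scene
python3 - <<'E'
import cv2
im=cv2.imread('pics/scene_l.png')
cv2.imwrite('pics/scene_lz.png',cv2.resize(im[215:265,350:410],None,fx=11,fy=11,interpolation=cv2.INTER_CUBIC))
E
```

```text
15.575 [584.18  60.07  17.14] [-0.44 -0.45 -0.62] [ 0.05  0.12 -0.02] w 30.395515567733167 vel 0.001423627546650098
```

View pics/scene_lz.png

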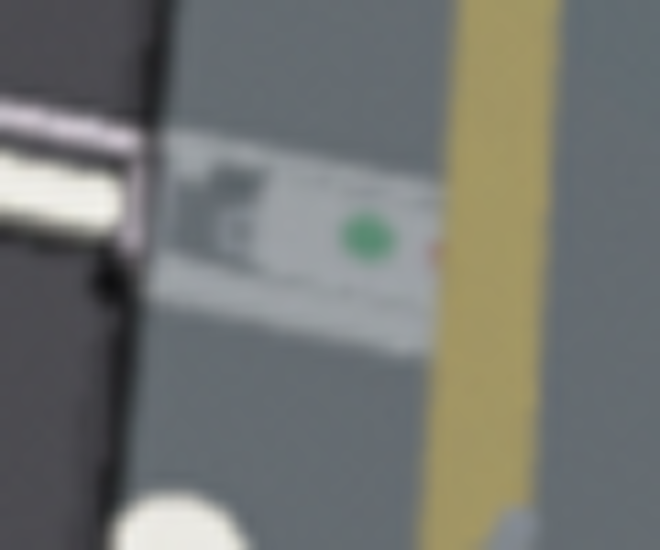

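arm_command:
  deltas:
    - [[-0.01,0,0],[0,0,0],0.3]
    - [[-0.01,0,0],[0,0,0],0.3]
    - [[-0.02,-0.15,0],[0,0,0],0.3]
    - [[-0.02,-0.15,0],[0,0,0],0.3]

```text
time: 16.12
ee_pos: [584.0, 58.6, 17.1]
eef_rot: [-0.0, 0.73, 0.683, 0.0]
force: [-0.2, 1.3, -1.7]
grip_width: 30.2
```

```bash
python3 look.py m scene;python3 look.py m
```

```text
16.125 [583.98  58.6   17.12] [-0.21  1.33 -1.68] [ 0.26 -0.03 -0.05] w 30.17414803049091 vel 0.0026079238893021344
16.175 [583.99  58.6   17.16] [ 1.18  1.15 -1.55] [ 0.26  0.01 -0.07] w 29.918961512710954 vel 0.001500962006648656
```

arm_command:
  deltas:
    - [[0,0,0],[0,0,0],0.31]
    - [[0,0,0],[0,0,0],0.31]
    - [[-0.02,-0.15,0],[0,0,0],0.31]
    - [[-0.02,-0.15,0],[0,0,0],0.31]

```text
time: 16.68
ee_pos: [583.8, 57.1, 17.2]
eef_rot: [0.0, 0.73, 0.683, 0.0]
force: [-0.1, 2.0, -1.6]
grip_width: 29.7
```

```bash
python3 look.py n scene;python3 look.py n
```

```text
16.675 [583.78  57.09  17.15] [-0.12  1.95 -1.61] [ 0.43 -0.14 -0.1 ] w 29.699559648366087 vel 0.0029689276085161634
16.725 [583.8   57.1   17.14] [ 0.72  1.07 -1.55] [ 0.47 -0.1  -0.07] w 29.51177067481693 vel 0.0023727912164438984
```

```bash
cat > btn.py <<'E'
from h import *
import sys
c=get_calibration('scene')
for t in sys.argv[1:]:
    im=cv2.imread(f'pics/scene_{t}.png')[:,:,::-1].astype(float)
    roi=im[150:290,345:400]; g=roi[:,:,1]-(roi[:,:,0]+roi[:,:,2])/2
    if t in 'efghijklmnop' or 1:
        g[g<14]=0
    n,l,s,ce=cv2.connectedComponentsWithStats((g>0).astype(np.uint8))
    for i in range(1,n):
        if 4<=s[i][4]<80:
            w=np.where(l==i,g,0);ys,xs=np.mgrid[0:w.shape[0],0:w.shape[1]]
            u,v=(w*xs).sum()/w.sum()+345,(w*ys).sum()/w.sum()+150
            print(t,round(u,2),round(v,2),s[i][4],onz(c,(u,v),19)[:2].round(2))
E
python3 btn.py e j l m n
```

```text
e 382.96 236.16 17 [599.84 248.13]
j 382.96 236.17 17 [599.84 248.13]
l 382.97 236.16 17 [599.82 248.13]
m 382.88 236.24 18 [600.1  247.94]
n 382.92 236.17 17 [599.88 248.03]
```

arm_command:
  deltas:
    - [[0,0,0],[0,0,0],0.32]
    - [[0,0,0],[0,0,0],0.33]
    - [[0,0,0],[0,0,0],0.33]
    - [[-0.01,-0.15,0],[0,0,0],0.33]
    - [[-0.01,-0.15,0],[0,0,0],0.33]

```text
time: 17.35
ee_pos: [583.6, 55.7, 17.1]
eef_rot: [-0.0, 0.73, 0.683, 0.0]
force: [0.3, 4.5, -1.7]
grip_width: 28.7
```

```bash
python3 look.py o scene;python3 look.py o; python3 btn.py o
```

```text
17.35 [583.57  55.74  17.05] [ 0.28  4.49 -1.7 ] [ 0.91 -0.06 -0.08] w 28.651862548082757 vel 0.0025337337546858167
17.4 [583.58  55.73  17.05] [ 0.76  3.66 -1.68] [ 0.94 -0.09 -0.03] w 28.89323388627492 vel 0.002198245386721331
o 382.41 235.9 16 [599.34 246.76]
```

arm_command:
  deltas:
    - [[0,0,0],[0,0,0],0.345]
    - [[0,0,0],[0,0,0],0.345]
    - [[0,0,0],[0,0,0],0.345]
    - [[-0.03,-0.4,0],[0,0,0],0.345]
    - [[-0.06,-0.8,0],[0,0,0],0.345]
    - [[-0.08,-1.2,0],[0,0,0],0.345]
    - [[-0.08,-1.2,0],[0,0,0],0.345]

```text
time: 18.27
ee_pos: [582.8, 42.9, 17.2]
eef_rot: [0.0, 0.731, 0.683, -0.0]
force: [-0.4, 1.8, -1.3]
grip_width: 28.3
```

```bash
python3 look.py p scene;python3 look.py p; python3 btn.py p
```

```text
18.275 [582.83  42.89  17.18] [-0.4   1.8  -1.32] [0.39 0.11 0.1 ] w 28.294351866443858 vel 0.007026849237815217
18.325 [582.85  42.9   17.2 ] [ 0.29 -0.41 -1.31] [0.17 0.13 0.12] w 28.09818900282781 vel 0.004742475228283587
p 377.13 234.7 17 [598.28 233.88]
```

arm_command:
  deltas:
    - [[-0.05,-0.7,0],[0,0,0],0.345]
    - [[-0.1,-1.5,0],[0,0,0],0.345]
    - [[-0.17,-2.5,0],[0,0,0],0.345]
    - [[-0.24,-3.5,0],[0,0,0],0.345]
    - [[-0.31,-4.5,0],[0,0,0],0.345]
    - [[-0.38,-5.5,0],[0,0,0],0.345]
    - [[-0.45,-6.5,0],[0,0,0],0.345]
    - [[-0.5,-7.2,0],[0,0,0],0.345]
    - [[-0.5,-7.2,0],[0,0,0],0.345]

```text
time: 19.45
ee_pos: [577.9, -29.1, 17.2]
eef_rot: [0.0, 0.731, 0.683, -0.0]
force: [0.1, -0.7, -1.4]
grip_width: 28.2
```

```bash
python3 look.py q scene
python3 - <<'E'
import cv2
im=cv2.imread('pics/scene_q.png')
cv2.imwrite('pics/scene_qz.png',cv2.resize(im[165:275,285:405],None,fx=5.4,fy=5.4,interpolation=cv2.INTER_CUBIC))
E
```

```text
19.45 [577.89 -29.09  17.22] [ 0.08 -0.67 -1.37] [-0.05  0.01  0.01] w 28.201245510789644 vel 0.013371613730291056
```

View pics/scene_qz.png

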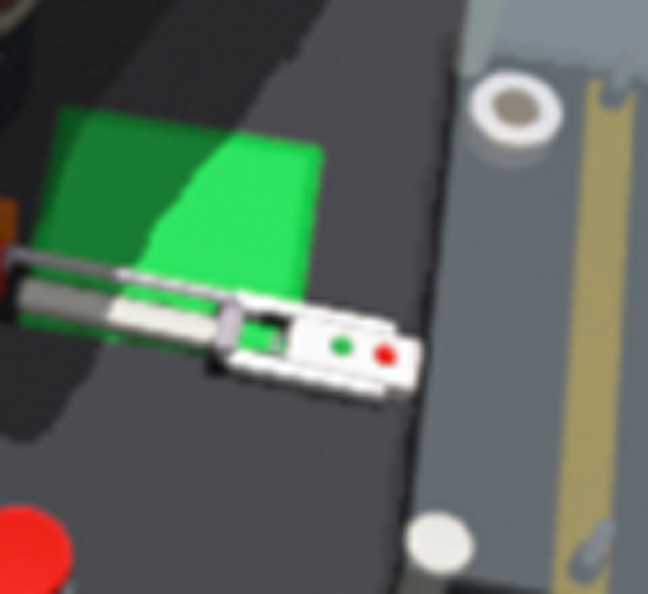

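arm_command:
  deltas:
    - [[-0.3,-0.5,0],[0,0,0],0.345]
    - [[-0.9,-1.3,0],[0,0,0],0.345]
    - [[-1.6,-2.3,0],[0,0,0],0.345]
    - [[-2.3,-3.4,0],[0,0,0],0.345]
    - [[-3.0,-4.5,0],[0,0,0],0.345]
    - [[-3.7,-5.6,0],[0,0,0],0.345]
    - [[-4.5,-6.7,0],[0,0,0],0.345]
    - [[-5.2,-7.8,0],[0,0,0],0.345]
    - [[-5.7,-8.5,0],[0,0,0],0.345]
    - [[-5.9,-8.8,0],[0,0,0],0.345]
    - [[-5.9,-8.8,0],[0,0,0],0.345]
    - [[-5.9,-8.8,0],[0,0,0],0.345]

```text
time: 21.0
ee_pos: [519.0, -116.3, 17.2]
eef_rot: [0.0, 0.73, 0.683, -0.0]
force: [-0.3, -0.7, -1.4]
grip_width: 28.4
```

```bash
python3 look.py r scene side
python3 - <<'E'
import cv2
im=cv2.imread('pics/scene_r.png')
cv2.imwrite('pics/scene_rz.png',cv2.resize(im[145:265,215:365],None,fx=5,fy=5,interpolation=cv2.INTER_CUBIC))
im=cv2.imread('pics/side_r.png')
cv2.imwrite('pics/side_rz.png',cv2.resize(im[170:290,190:340],None,fx=5,fy=5,interpolation=cv2.INTER_CUBIC))
E
```

```text
21.0 [ 518.98 -116.3    17.18] [-0.34 -0.67 -1.37] [-0.12 -0.03  0.02] w 28.369221244895527 vel 0.0027903117889509863
```

View pics/scene_rz.png

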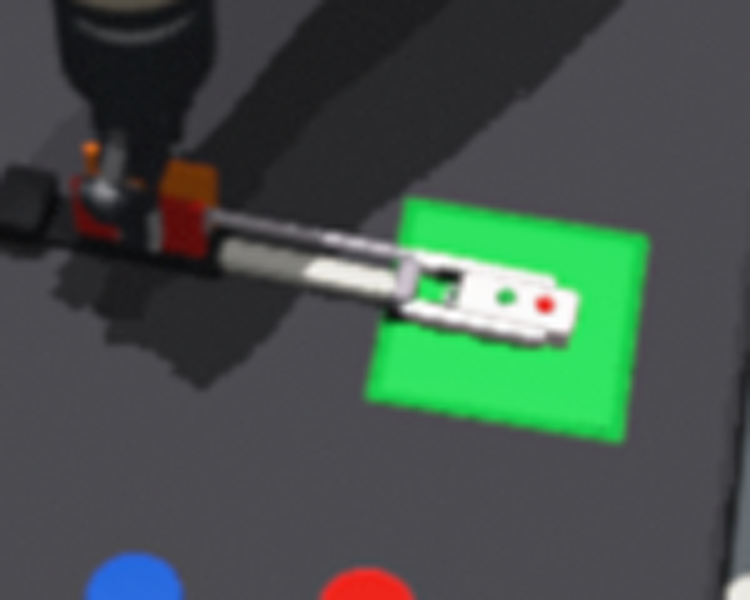

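View pics/side_rz.png

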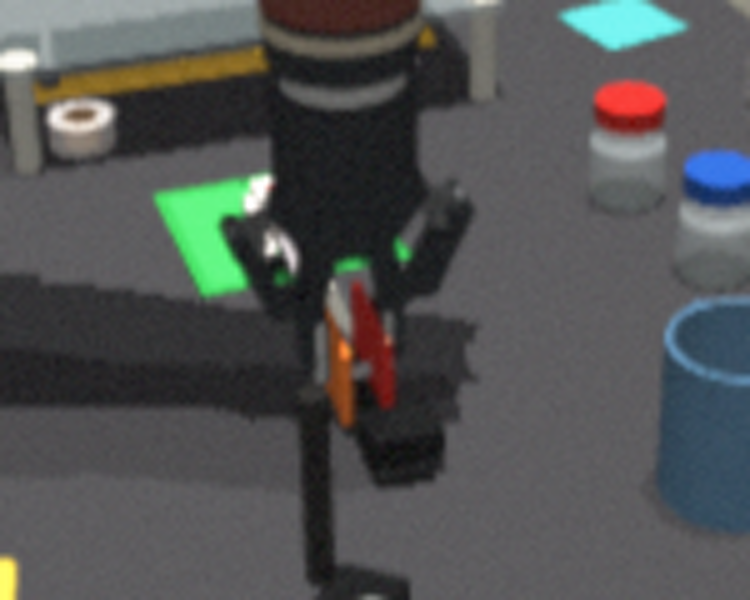

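arm_command:
  deltas:
    - [[0,0,-0.02],[0,0,0],0.3]
    - [[0,0,-0.06],[0,0,0],0.24]
    - [[0,0,-0.12],[0,0,0],0.17]
    - [[0,0,-0.17],[0,0,0],0.08]
    - [[0,0,-0.22],[0,0,0],0.0]
    - [[0,0,-0.27],[0,0,0],-0.1]
    - [[0,0,-0.32],[0,0,0],-0.2]
    - [[0,0,-0.37],[0,0,0],-0.3]
    - [[0,0,-0.4],[0,0,0],-0.36]
    - [[0,0,-0.4],[0,0,0],-0.36]
    - [[0,0,-0.4],[0,0,0],-0.36]

```text
time: 22.48
ee_pos: [518.9, -116.4, 13.2]
eef_rot: [0.0, 0.73, 0.683, 0.0]
force: [0.1, -0.2, -2.2]
grip_width: 58.3
```

```bash
python3 look.py s scene
python3 - <<'E'
import cv2
im=cv2.imread('pics/scene_s.png')
cv2.imwrite('pics/scene_sz.png',cv2.resize(im[145:265,215:365],None,fx=5,fy=5,interpolation=cv2.INTER_CUBIC))
E
```

```text
22.475 [ 518.9  -116.43   13.18] [ 0.06 -0.15 -2.21] [0.03 0.09 0.02] w 58.31782960294052 vel 0.002307401988232916
```

View pics/scene_sz.png

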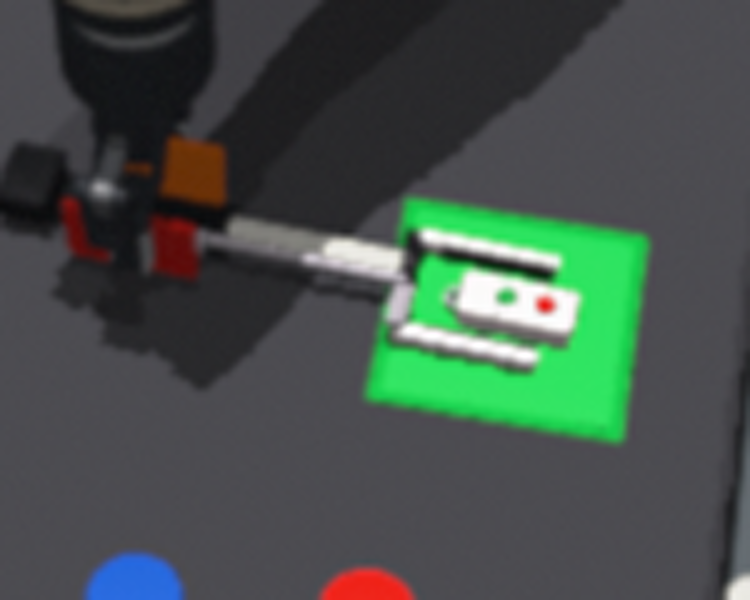

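arm_command:
  deltas:
    - [[-0.07,-1,0],[0,0,0],-0.36]
    - [[-0.14,-2,0],[0,0,0],-0.36]
    - [[-0.27,-4,0],[0,0,0],-0.36]
    - [[-0.4,-6,0],[0,0,0],-0.36]
    - [[-0.55,-8,0],[0,0,0],-0.36]
    - [[-0.65,-9.5,0],[0,0,0],-0.36]
    - [[-0.7,-10,0],[0,0,0],-0.36]
    - [[-0.7,-10,-0.1],[0,0,0],-0.36]
    - [[-0.7,-10,-0.2],[0,0,0],-0.36]
    - [[-0.7,-10,-0.3],[0,0,0],-0.36]
    - [[-0.7,-10,-0.3],[0,0,0],-0.36]

```text
time: 23.9
ee_pos: [512.0, -215.9, 10.3]
eef_rot: [0.0, 0.73, 0.683, 0.0]
force: [-0.9, 0.8, 0.5]
grip_width: 58.2
```

```bash
python3 look.py t
```

```text
23.9 [ 511.97 -215.93   10.26] [-0.95  0.84  0.45] [ 0.3   0.13 -0.05] w 58.22288926482938 vel 0.0019078457994787486
```

Touching the desk (weight now carried by it). Lower a hair more, open, and rise.

arm_command:
  deltas:
    - [[0,0,-0.05],[0,0,0],-0.4]
    - [[0,0,-0.1],[0,0,0],-0.45]
    - [[0,0,-0.1],[0,0,0],-0.5]
    - [[0,0,-0.1],[0,0,0],-0.6]
    - [[0,0,-0.1],[0,0,0],-0.8]
    - [[0,0,-0.1],[0,0,0],-1]
    - [[0,0,-0.1],[0,0,0],-1]
    - [[0,0,-0.1],[0,0,0],-1]
    - [[0,0,2],[0,0,0],-1]
    - [[0,0,5],[0,0,0],-1]
    - [[0,0,10],[0,0,0],-1]
    - [[0,0,15],[0,0,0],-1]
    - [[0,0,20],[0,0,0],-1]
    - [[0,0,24],[0,0,0],-1]
    - [[0,0,24],[0,0,0],-1]
    - [[0,0,24],[0,0,0],-1]

```text
time: 25.9
ee_pos: [511.7, -216.3, 249.4]
eef_rot: [-0.0, 0.73, 0.683, -0.0]
force: [-0.8, -0.5, -0.7]
grip_width: 85.0
```

```bash
python3 look.py u scene side
python3 - <<'E'
import pickle
from h import *
c=get_calibration('wrist');im=get_image('wrist');cv2.imwrite('pics/wrist_u.png',im[:,:,::-1]);pickle.dump(c,open('wu.pkl','wb'))
E
```

```text
25.9 [ 511.74 -216.34  249.39] [-0.78 -0.52 -0.74] [-0.   -0.01 -0.02] w 84.9570969394999 vel 0.024395847104490526
```

View pics/scene_u.png

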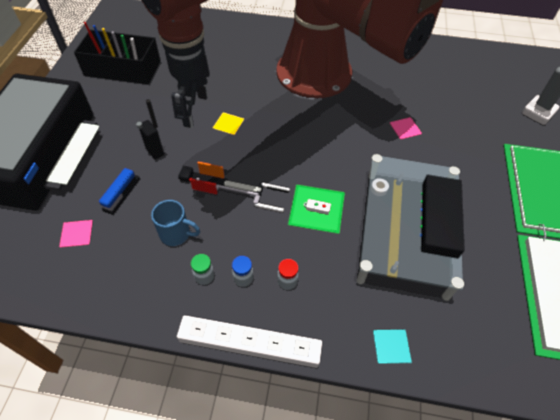

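View pics/wrist_u.png

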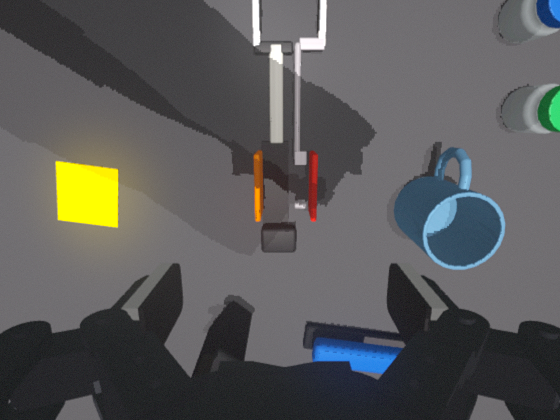

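View pics/side_u.png

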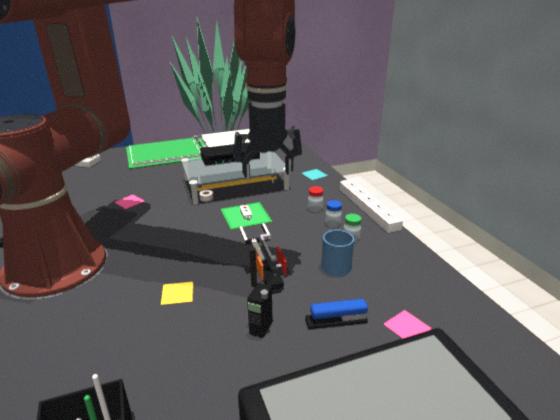

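Run:
```python
from h import *
c=get_calibration('scene')
print('remote',onz(c,(318,205.5),18)[:2],'tips mid',onz(c,(286,199),12)[:2])
print(sign_off(), read_state()['time'])
```

```text
remote [538.2998516   80.69753388] tips mid [529.20905384  -3.56725649]
the job is handed in; nothing more can be done
the job is handed in; nothing more can be done
```

The gate remote is on the green card and the reacher is laid back on the desk, trigger released. I handed the job in at about 26 s of the 72 s allowed; the sign-off gives no verdict.

**What I did:** I picked up the reacher by its paddles and fed the open jaws around the wedged remote. I squeezed in steps of 0.4–0.8 mm, with small test pulls, until the remote moved with the jaws. After a little more squeeze I pulled it out, slid it onto the card, opened the jaws, drew back 100 mm and laid the reacher down.

**Last checks, from the pictures:**
- **Remote:** it sits about 3 mm from the card's centre, by eye-picked pixels, and lies flat.
- **Reacher:** its jaw tips are about 85 mm from the remote, and it lies flat with the paddles apart.
- **Bystanders:** the jars, mug, stapler, radio, tape roll and riser look unmoved. I compared these by eye only.

**What I could not confirm:**
- **Jaw force:** I could not measure it directly. I estimate 5 to 9 N from the pull forces, and nothing checked directly that the case stayed under its 12 N limit.
- **Camera agreement:** the scene and side cameras disagreed by about 5 mm on the riser's position, so I relied on close wrist-camera views for the alignment.

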